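# Slide a thin blank out over a lip, pinch it and load the marking fixture

### The job

Slide the brass-coloured blank out of the grey stock tray with light fingertip pressure until its front end overhangs the tray's open lip by about 40 mm, still lying flat on the tray, then pinch that overhanging end by its two sides and lift the blank clear. Load it flat into the channel of the blue marking fixture, pushed fully home against the end stop, and let go of it. Be gentle and touch slowly: never press or knock the blank against tray or fixture with more than about 25 N, do not drop it, and leave the jar, bottle, cup and stone tester where they are.

Things in the scene. Friction and masses are not known exactly. Their poses are not given: they have to be found in the camera images.
- blank: Flat brass-coloured metal blank, 110 x 56 x 3 mm (x, y, z), 40 to 85 g, black dots at its corners; slippery on tray and fixture (friction about 0.3), less on fingertips. Origin: centre of its underside; x along its length, as the tray's. It starts flat on the deck, front (-x) end 5 to 30 mm inside the lip. Pinched there, it pivots between the fingers if its tail is pressed with over 1 to 3 N.
- stock_tray: Rigid grey block fixed to the table, 150 (x) x 84 (y) mm, open at its front (-x, towards the robot). Origin: its middle, within 8 mm of table height; the flat deck is 42 mm above it. Two aluminium rails 5 mm high along x leave a channel 62 mm wide, centred; a bar closes its rear at x = +65. The blank lies lower than the rails: its sides are free only beyond the lip.
- tray_lip (a point): Middle of the tray's open front edge, at deck height: (-75, 0, 42) mm in the tray's frame. The front face below it is upright; outward is -x. The deck is hard: lower a fingertip onto the blank at about 5 mm/s (at 12 mm/s the first knock can already pass 25 N); push against the fixture's stop as slowly.
- fixture: Rigid blue block fixed to the table, 86 (x) x 84 (y) mm, front face at x = -43 mm (towards the robot). Origin: its middle, within 8 mm of table height; the flat deck is 42 mm above it. On the deck from the front: bare apron to x = -26, mouth narrowing from 72 to 59 mm wide to x = -11, then a channel 59 mm wide between steel rails 6 mm high up to the end stop.
- fixture_stop (a point): Foot of the end stop's face, mid channel, at deck height: (29, 0, 42) mm in the fixture's frame; the stop is a rigid steel bar 12 mm high. The blank enters along +x. Fully home, its tail end is on this face, its centre at x = -26 mm, y = 0, and 38 mm of it overhangs the front face.
- gem_jar: Small clear round jar, 37 mm across, 23 high, loose bystander; origin under its centre.
- bottle: White rinse bottle, 36 mm across, 103 high, loose bystander; origin under its centre.
- cup: Paper cup, 78 mm across, 92 high, loose bystander; origin under its centre.
- stone_tester: Light grey pen-shaped tester, 154 mm long, 18 high, loose bystander lying on the table; origin under its middle.
Not all that is in view belongs to the job. There is more than one size of the blank; the one meant has the size given above.

How it is judged:
By the outcome, as a careful person would: the job done as asked, in the order asked, and still so for the second after the job is handed in, with the robot touching nothing.
It also fails if it takes over 72 s, if anything falls off the work surface, if the arm or the gripper's body presses on something with over 40 N, if the wrist force passes 120 N, or if a joint passes its speed limit or range.

### The arm

A 6-joint arm with a two-finger parallel gripper is mounted at the origin on a cart in front of the work surface, level with it; the furniture and walls round the work are solid. World frame = base frame: x ahead of the robot, y to its left, z up, the work surface at z = 0. Lengths are in mm, angles in rad, forces in N, time in s.
With the tool pointing down it reaches from about 350 to 875 mm from the base axis. Payload 4.2 kg.
Tool frame: the origin (TCP) lies on the mounting face of the last link; the fingertips stand 173 mm ahead of it and the grasp point (between the pads) lies grip_point_offset ahead of it (grip_point_offset is the distance from the TCP to the grasp point, in mm); z points along the fingers, y is the line along which they close (so a half turn about z gives the same grasp; the last joint's range is limited). The gripper opens to 85 mm and grips with 20 to 120 N. Pads are 22 mm wide; open, the fingers measure 114 mm over their backs; the gripper's body (76 mm by 85 mm) begins 54 mm behind the grasp point. The pads swing forward as they close: fully open they stand 13 mm farther back than shut.
Start: joints at [1.559, 0.385, 0.008, 0, -1.194, -0.259], TCP at [167.157, 602.211, 404.712] pointing down, gripper open.
Joint ranges: [-3.14, 3.14], [-1.21, 2.06], [-1.07, 1.41], [-3.16, 2.05], [-2.99, -0.16], [-3.1, 3.1]. Speed limits (rad/s): [2.79, 2.79, 3.14, 3.14, 3.14, 3.14].

### API

Orientations are given as a unit quaternion [x, y, z, w].
In Python, from bench import read_state, get_image, job_done, recognise, place_of, grip_point_offset gives the robot as it stands. The module is installed in compiled form; this text tells all that it offers.
- The arm moves only by the tool carry_out, never from a script. Its arguments are lists of equal length, an entry for each row: "slide": the shift along the tool's x, y, z in m, a list of three; "roll": the turn about the tool's z in degrees; "claw": the finger opening in m, from 0 to 0.0854. A call has 1 to 8 rows; each row is the pose to reach, as a shift and turn from the pose commanded when the call began, along the tool's axes at that moment; what a row does not reach only later rows make up. A row lasts 1/8 s, in which the tool goes at most 62.5 mm and 10.7 degrees, less where a joint would pass 70% of its speed; a pose out of reach is approached as far as the arm can. A call with a gripper value outside its range is refused whole. The fingers move at their own pace and stop on an object; the grip force is fixed at half the most. Time passes only in rows, so rows that repeat a pose let the fingers close. It gives the time, the measured TCP pose, the force, the opening and the grip force at its end, in the units of the state.
- read_state(): the state, without advancing time (a new reading comes with each control period).
- get_image(name): name is "scene" or "top"; returns a dict with "img" (400x640x3 uint8, red, green, blue), "z_map" (400x640 float32, mm along the optical axis (not along the pixel's ray), 0 where there is no reading), "mtx" (3x3 intrinsics, pixels), "world_from_camera" (4x4, takes a point from camera to world coordinates). Camera axes: x right, y up, looking along -z (the intrinsics and any distortion apply to the point x, -y, -z); pixel columns grow to the right and rows downward; lengths in mm; the calibration is good to about 2 mm. A picture is of the moment at which its call begins.
- job_done(): hands the job in; it is judged then, once.
Trained networks look in a picture, given as the dict that the camera call returned (one of the last four; its "shot" number tells which), for a name from the list of things; names that differ only in an ending like _2 or _b are one class to them, and where a whole thing is asked for, a point or a joint stands for the part that bears it (a point fixed in the world has none). Each returns a list of dicts, best first, with "conf" (0 to 1); they miss things now and then, are a little off and sometimes report something else, mostly with a low value. They report only what shows in the picture. A call takes as long as a camera call. They do not tell look-alikes from the thing itself.
- recognise(picture, thing): "at" ([column, row] in pixels, amid what is visible of it).
- place_of(picture, thing): "at" ([column, row] in pixels: a listed point, or the origin of a listed thing).
The state is a dict: "clock": time; "joints": joint angles; "joint_vel": joint speeds; "joint_efforts": joint torques, N m; "position": TCP position; "ee_rot": TCP orientation; "contact_force": force on the tool from outside, world axes, zero at the start; "wrist_torque": the same for the moment, N m; "gripper_width": finger opening in mm; "grasp_force": force on a finger pad.
Only numpy, scipy, OpenCV 4.12 (cv2) and the standard library are available. Lean on these libraries where they do the work, as an engineer would, in place of code of your own. Each camera call takes 0.05 s, during which the arm holds its last target. There are 200 camera calls.

## Working session

There is one attempt and no reset: what is moved stays moved. The work goes in short steps, Python scripts to look and compute and a tool call to move; the robot and the scene stay as the last step left them, time stands still between calls to the robot, and variables do not carry over. Pictures are saved under pics/ and viewed, at most 10 in all, crops included, and the job is handed in when it is done.

Besides the shell and the picture viewer there is one more tool, called after "Call:" as name(argument=value, ...) on one line, values as JSON. carry_out: Moves the arm, as the interface text tells. Its arguments: {"type":"object","properties":{"slide":{"type":"array"},"roll":{"type":"array"},"claw":{"type":"array"}},"required":["slide","roll","claw"]}

```bash
mkdir -p pics; cat > h.py <<'E'
import numpy as np, cv2
from bench import *
def ray(p,uv):
    K=p["mtx"];T=p["world_from_camera"]
    d=np.array([(uv[0]-K[0,2])/K[0,0],-(uv[1]-K[1,2])/K[1,1],-1.0])
    return T[:3,3],T[:3,:3]@d
def at_z(p,uv,z):
    o,d=ray(p,uv);return o+d*(z-o[2])/d[2]
def at_depth(p,uv):
    u,v=int(round(uv[0])),int(round(uv[1]))
    w=p["z_map"][v-1:v+2,u-1:u+2];w=w[w>0]
    if not len(w): return None
    o,d=ray(p,uv);return o+d*np.median(w)
def tri(p,a,q,b):
    o1,d1=ray(p,a);o2,d2=ray(q,b)
    d1=d1/np.linalg.norm(d1);d2=d2/np.linalg.norm(d2)
    s=np.linalg.lstsq(np.c_[d1,-d2],o2-o1,rcond=None)[0]
    x,y=o1+s[0]*d1,o2+s[1]*d2
    return (x+y)/2,np.linalg.norm(x-y)
def proj(p,X):
    T=p["world_from_camera"];c=T[:3,:3].T@(np.array(X)-T[:3,3]);K=p["mtx"]
    return np.array([K[0,0]*c[0]/-c[2]+K[0,2],K[1,1]*-c[1]/-c[2]+K[1,2]])
def save(p,n): cv2.imwrite("pics/"+n,cv2.cvtColor(p["img"],cv2.COLOR_RGB2BGR))
E
python3 - <<'E'
from h import *
np.set_printoptions(precision=1,suppress=True)
print(read_state(),grip_point_offset)
P={n:get_image(n) for n in("scene","top")}
for n,p in P.items(): save(p,n+"1.png");print(n,p["world_from_camera"],p["mtx"],[k for k in p])
for t in "blank stock_tray tray_lip fixture fixture_stop gem_jar bottle cup stone_tester".split():
    for n,p in P.items():
        for r in place_of(p,t)[:3]: print(t,n,np.array(r["at"]),round(r["conf"],2),at_depth(p,r["at"]))
E
```

```text
{'clock': 0.0, 'joints': array([ 1.6,  0.4,  0. , -0. , -1.2, -0.3]), 'joint_vel': array([ 0.,  0., -0.,  0.,  0.,  0.]), 'joint_efforts': array([ -0. , -39.2,  18.8,   4.2,  -0. ,  -0. ]), 'position': array([167.1, 602. , 403.6]), 'ee_rot': array([ 1. , -0.1, -0. ,  0. ]), 'contact_force': array([-0.9, -0.6,  1.2]), 'wrist_torque': array([ 0.1,  0. , -0. ]), 'grasp_force': 0.0, 'gripper_width': 85.48901736653758} 154.70000000000002
scene [[   0.6    0.6   -0.5  -65.5]
 [  -0.8    0.5   -0.4 -570.8]
 [  -0.     0.7    0.7 1025.4]
 [   0.     0.     0.     1. ]] [[467.4   0.  322.7]
 [  0.  467.4 201.6]
 [  0.    0.    1. ]] ['img', 'z_map', 'mtx', 'world_from_camera', 'shot']
top [[   0.     1.    -0.2  399.6]
 [  -1.     0.     0.   -29.5]
 [   0.     0.2    1.  1062.4]
 [   0.     0.     0.     1. ]] [[374.4   0.  312.4]
 [  0.  374.4 199.2]
 [  0.    0.    1. ]] ['img', 'z_map', 'mtx', 'world_from_camera', 'shot']
blank scene [414.8 206.6] 0.98 [ 792.2 -212.5    5.5]
blank scene [265.7 257.4] 0.93 [395.8   6.5   2.4]
blank scene [350.6 234.6] 0.9 [ 566.6 -146.    49.2]
blank top [
[... 484 characters left out ...]
p scene [290.5 179.6] 0.72 [626.5 117.8  43.2]
fixture_stop scene [350.7 246.5] 0.16 [ 536.  -168.9   48.3]
fixture_stop top [254.1 182.9] 0.84 [631.1 111.1  44.2]
fixture_stop top [345.7 209.3] 0.37 [ 560.5 -143.2   48.9]
gem_jar scene [312.2 230.4] 0.69 [531.8 -42.5  21. ]
gem_jar scene [353.6 246.5] 0.38 [ 540.6 -174.8   48.4]
gem_jar top [307.3 216.3] 0.51 [543.2 -38.3  21. ]
bottle scene [359.2 184.5] 0.81 [755.  -40.6  18.5]
bottle top [310.9 142. ] 0.71 [756.5 -45.2  35.4]
cup scene [431.2 253.8] 0.85 [ 656.5 -339.6   31. ]
cup top [406.3 170. ] 0.72 [ 674.1 -313.2   52.7]
stone_tester scene [204.1 205.7] 0.55 [411.3 262.8  17.6]
stone_tester top [193.2 259.5] 0.85 [419.4 272.4  16. ]
```

```bash
python3 - <<'E'
import cv2
a=cv2.imread("pics/top1.png");b=cv2.imread("pics/scene1.png")
def c(i,x,y,w,h):return cv2.resize(i[y:y+h,x:x+w],(400,300),interpolation=cv2.INTER_CUBIC)
import numpy as np
cv2.imwrite("pics/c1.png",np.vstack([np.hstack([c(a,300,170,100,75),c(a,210,160,100,75)]),np.hstack([c(b,300,200,100,75),c(b,240,155,100,75)])]))
E
```

```text
(no output)
```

View pics/top1.png

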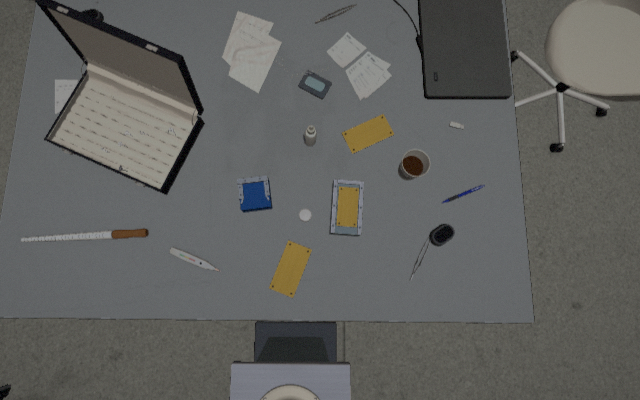

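View pics/c1.png

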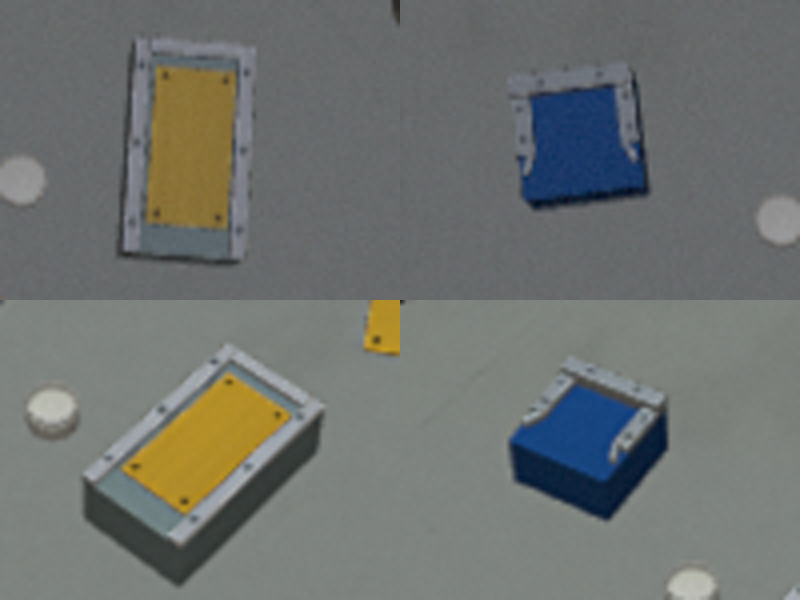

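The blanks are at top (347,207) in the tray, (290,268) on the table and (368,133) on the table. The one in the tray fits by location; I'll check its size by measurement. The crop confirms it lies between the rails, set back from the lip. The fixture opens toward the robot, at top (254,193).

```bash
cat > m.py <<'E'
from h import *
np.set_printoptions(precision=2,suppress=True)
def cloud(p):
    K=p["mtx"];T=p["world_from_camera"];v,u=np.mgrid[:400,:640]
    d=np.stack([(u-K[0,2])/K[0,0],-(v-K[1,2])/K[1,1],-np.ones(u.shape)],-1)
    X=(d*p["z_map"][...,None])@T[:3,:3].T+T[:3,3];X[p["z_map"]==0]=np.nan;return X
def comp(mask,uv):
    n,l=cv2.connectedComponents(mask.astype(np.uint8));k=l[int(uv[1])-2:int(uv[1])+3,int(uv[0])-2:int(uv[0])+3]
    k=k[k>0];return l==np.bincount(k).argmax()
def rect(pts):
    (cx,cy),(w,h),a=cv2.minAreaRect(pts.astype(np.float32));a=(a+45)%90-45
    return np.array([cx,cy]),(w,h),a
def blank(p,uv,ztop=None):
    hsv=cv2.cvtColor(p["img"],cv2.COLOR_RGB2HSV)
    m=(hsv[...,0]>14)&(hsv[...,0]<32)&(hsv[...,1]>110)&(hsv[...,2]>70)
    m=cv2.morphologyEx(m.astype(np.uint8),cv2.MORPH_CLOSE,np.ones((3,3)))
    m=comp(m,uv);v,u=np.nonzero(m);X=cloud(p)[m];z=np.nanmedian(X[:,2]) if ztop is None else ztop
    W=np.array([at_z(p,(a,b),z)[:2] for a,b in zip(u,v)])
    c=W.mean(0);e,V=np.linalg.eigh(np.cov((W-c).T));L=np.sqrt(12*e);d=V[:,1]*np.sign(V[0,1])
    return (u.mean(),v.mean()),c,z,L,np.degrees(np.arctan2(d[1],d[0]))
E
python3 - <<'E'
from m import *
P={n:get_image(n) for n in("scene","top")}
s={"A":((350,232),(347,207)),"B":((265,257),(290,268)),"C":((414,206),(368,133))}
for k,(a,b) in s.items():
    r=[blank(P["scene"],a),blank(P["top"],b)];print(k,*r[0],"|",*r[1],"tri",*tri(P["scene"],r[0][0],P["top"],r[1][0]))
for t,a,b in(("tray",(345,232),(347,207)),("fix",(287,190),(254,193))):
    for n,uv in(("scene",a),("top",b)):
        X=cloud(P[n]);m=comp((X[...,2]>30)&(X[...,2]<75),uv);Q=X[m];
        print(t,n,len(Q),*rect(Q[:,:2]),"z pct",np.percentile(Q[:,2],[2,10,30,50,70,90,98]))
for n,uv in(("scene",(287,190)),("top",(254,193))):
    p=P[n];hsv=cv2.cvtColor(p["img"],cv2.COLOR_RGB2HSV);X=cloud(p)
    m=(hsv[...,0]>100)&(hsv[...,0]<125)&(hsv[...,1]>150)&(X[...,2]>38);m=comp(m,uv);print("blue",n,m.sum(),*rect(X[m][:,:2]),np.median(X[m][:,2]))
E
```

```text
A (np.float64(351.07902298850576), np.float64(235.3505747126437)) [ 565.91 -148.35] 49.02953183832551 [ 55.43 109.72] -3.5062822172145673 | (np.float64(347.32987012987013), np.float64(206.47012987012988)) [ 568.72 -147.81] 48.08553981354538 [ 54.9  108.21] -3.868670785861284 tri [ 568.29 -147.51   45.84] 1.6560630455961238
B (np.float64(265.54728033472804), np.float64(257.55983263598324)) [394.99   5.74] 3.843609192678798 [ 73.02 140.78] -20.65463268964676 | (np.float64(290.0542398777693), np.float64(268.6409472880061)) [398.53   7.1 ] 3.2256885599256293 [ 70.96 139.87] -21.077531347948323 tri [397.53   7.96  -1.27] 1.91521096978759
C (np.float64(416.3013993541442), np.float64(206.53283100107643)) [ 796.42 -215.01] 4.097895395046407 [ 73.55 141.23] -63.35435088727681 | (np.float64(367.36509433962266), np.float64(133.24150943396228)) [ 798.79 -214.  ] 3.0466658829957396 [ 71.3 140.1] -63.55327225587406 tri [ 799.4  -214.17    0.68] 0.39744957888404897
tray scene 1693 [ 566.58 -146.06] (87.66899871826172, 153.69192504882812) -3.1631927490234375 z pct [32.28 42.58 46.87 48.6  50.16 51.98 53.97]
tray top 1684 [ 568.05 -146.76] (84.40621948242188, 150.58729553222656) -3.491241455078125 z pct [40.51 44.26 46.62 48.01 49.29 51.18 52.78]
fix scene 823 [601.07 111.21] (90.29520416259766, 86.55587768554688) 8.454954147338867 z pct [31.55 38.82 43.29 45.25 48.45 55.12 57.98]
fix top 994 [602.61 110.41] (86.677490234375, 84.3009033203125) 8.122119903564453 z pct [36.91 41.31 43.26 44.7  47.92 54.77 57.27]
blue scene 425 [594.34 108.83] (76.02751159667969, 83.01913452148438) 8.043943405151367 44.023897329272586
blue top 604 [595.96 107.99] (72.72611999511719, 81.14576721191406) 7.726111888885498 43.62530575665505
```

```bash
cat > plan.py <<'E'
from m import *
from scipy.spatial.transform import Rotation as Ro
def yaw(R): return np.degrees(np.arctan2(R[1,0],R[0,0]))
def plan(tgt,yw):
    s=read_state();R=Ro.from_quat(s["ee_rot"]).as_matrix()
    d=R.T@(np.array(tgt)-s["position"])
    r=-((yw-yaw(R)+90)%180-90)   # half turn equal
    print("slide mm",d,"roll",r,"yaw",yaw(R),"zaxis",R[:,2],"pos",s["position"],"q6",s["joints"][5],"F",s["contact_force"],"w",s["gripper_width"],"t",s["clock"])
TR=(np.array([567.5,-146.5]),-3.5); FX=(np.array([602,110.7]),8.1)
def fr(F,x,y=0):
    a=np.radians(F[1]);return F[0]+np.array([x*np.cos(a)-y*np.sin(a),x*np.sin(a)+y*np.cos(a)])
E
python3 - <<'E'
from plan import *
g=fr(TR,15,-1);print(g);plan([*g,300],-3.5)
E
```

```text
[ 582.41 -148.41]
slide mm [600.89 612.23 104.71] roll -12.012595421060638 yaw -15.512595421060643 zaxis [ 0. -0. -1.] pos [167.15 602.22 404.71] q6 -0.2585745296709467 F [0.11 0.74 0.25] w 85.58921834515849 t 1.1
```

Call:
carry_out(slide=[[0.04,0.04,0],[0.085,0.085,0],[0.13,0.13,0],[0.175,0.178,0],[0.22,0.223,0],[0.265,0.268,0],[0.31,0.313,0.0],[0.355,0.358,0.0]], roll=[0,-3,-6,-9,-12,-12,-12,-12], claw=[0,0,0,0,0,0,0,0])

```text
clock: 2.1
position: [409.0, 169.2, 405.3]
ee_rot: [1.0, -0.03, 0.001, -0.001]
contact_force: [2.0, 0.4, 0.8]
gripper_width: -0.2
grasp_force: 0.0
```

```bash
python3 - <<'E'
from plan import *
g=fr(TR,15,-1);plan([*g,300],-3.5)
E
```

```text
slide mm [192.23 306.68 105.2 ] roll 0.025410472666393957 yaw -3.4745895273336034 zaxis [ 0.  0. -1.] pos [408.98 169.25 405.29] q6 0.7482502062891656 F [1.95 0.39 0.77] w -0.2125995387064596 t 2.1
```

Call:
carry_out(slide=[[0.03,0.045,0],[0.06,0.09,0],[0.09,0.14,0.02],[0.12,0.19,0.05],[0.15,0.24,0.09],[0.1875,0.3,0.13],[0.1875,0.3,0.155],[0.1875,0.3,0.155]], roll=[0,0,0,0,0,0,0,0], claw=[0,0,0,0,0,0,0,0])

```text
clock: 3.1
position: [576.5, -141.4, 245.8]
ee_rot: [0.999, -0.032, -0.004, 0.0]
contact_force: [-0.4, 0.7, 0.5]
gripper_width: 0.0
grasp_force: 0.0
```

```bash
python3 - <<'E'
from plan import *
g=fr(TR,15,-1);plan([*g,48.5+173],-3.5)
for n in("scene","top"):save(get_image(n),n+"2.png")
import cv2
a=cv2.imread("pics/top2.png")[130:280,260:460];b=cv2.imread("pics/scene2.png")[130:280,260:460]
cv2.imwrite("pics/c2.png",np.vstack([cv2.resize(i,(400,300),interpolation=3) for i in(a,b)]))
E
```

```text
slide mm [ 6.49  6.56 24.27] roll -0.22014100655088953 yaw -3.720141006550889 zaxis [-0.01  0.   -1.  ] pos [ 576.55 -141.45  245.82] q6 1.474473025953985 F [-0.43  0.66  0.46] w 0.013167841043175494 t 3.1
```

View pics/c2.png

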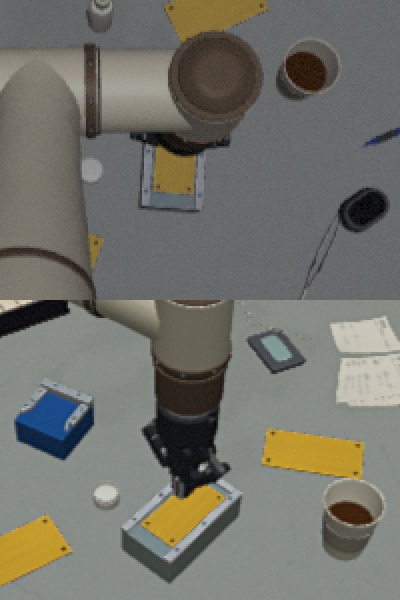

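The scene view shows the closed fingertips just above the rear half of the blank; nothing is disturbed. I'll settle, then lower.

Call:
carry_out(slide=[[0,0,0.007],[0,0,0.013],[0,0,0.013],[0,0,0.013]], roll=[0,0,0,0], claw=[0,0,0,0])

```text
clock: 3.7
position: [577.3, -139.5, 237.2]
ee_rot: [1.0, -0.03, 0.0, 0.0]
contact_force: [0.7, -0.1, 0.7]
gripper_width: 0.2
grasp_force: 0.0
```

```bash
python3 - <<'E'
from plan import *
g=fr(TR,15,-1);plan([*g,48.5+173],-3.5)
E
```

```text
slide mm [ 5.64  8.58 15.67] roll 0.018414767438557078 yaw -3.4815852325614483 zaxis [ 0. -0. -1.] pos [ 577.3  -139.51  237.16] q6 1.4746080677590419 F [ 0.73 -0.05  0.66] w 0.22655913246773984 t 3.7
```

Call:
carry_out(slide=[[0.003,0.004,0.003],[0.0056,0.0086,0.006],[0.0056,0.0086,0.009],[0.0056,0.0086,0.0096],[0.0056,0.0086,0.0102],[0.0056,0.0086,0.0108],[0.0056,0.0086,0.0114],[0.0056,0.0086,0.012]], roll=[0,0,0,0,0,0,0,0], claw=[0,0,0,0,0,0,0,0])

```text
clock: 4.7
position: [582.3, -148.7, 224.7]
ee_rot: [1.0, -0.031, 0.0, -0.0]
contact_force: [-0.4, 0.1, 0.4]
gripper_width: -0.2
grasp_force: 0.0
```

Call:
carry_out(slide=[[0,0,0.0005],[0,0,0.001],[0,0,0.0015],[0,0,0.002]], roll=[0,0,0,0], claw=[0,0,0,0])

```text
clock: 5.2
position: [582.3, -148.7, 222.7]
ee_rot: [1.0, -0.031, 0.0, 0.0]
contact_force: [0.0, 0.9, -0.6]
gripper_width: -0.1
grasp_force: 0.0
```

Call:
carry_out(slide=[[0,0,0.0005],[0,0,0.001]], roll=[0,0], claw=[0,0])

```text
clock: 5.45
position: [582.4, -148.8, 222.3]
ee_rot: [1.0, -0.03, 0.0, 0.0]
contact_force: [-1.4, 1.0, 5.4]
gripper_width: 0.0
grasp_force: 2.6
```

Call:
carry_out(slide=[[0,0,0],[0,0,0]], roll=[0,0], claw=[0,0])

```text
clock: 5.7
position: [582.4, -148.8, 222.3]
ee_rot: [1.0, -0.031, 0.0, 0.0]
contact_force: [-1.9, 0.7, 4.8]
gripper_width: -0.0
grasp_force: 2.7
```

Call:
carry_out(slide=[[-0.001,0,0],[-0.003,0,0],[-0.005,0,0],[-0.007,0,0],[-0.009,0,0],[-0.011,0,0],[-0.013,0,0],[-0.015,0,0]], roll=[0,0,0,0,0,0,0,0], claw=[0,0,0,0,0,0,0,0])

```text
clock: 6.7
position: [567.7, -147.8, 222.3]
ee_rot: [1.0, -0.03, 0.001, 0.0]
contact_force: [1.9, -0.7, 4.8]
gripper_width: -0.2
grasp_force: 2.6
```

```bash
python3 - <<'E'
from plan import *
p=get_image("scene");save(p,"s3.png")
try: print(blank(p,(340,240),49))
except Exception as e: print(e)
t=get_image("top");save(t,"t3.png")
plan([582,-148,222],-3.5)
E
```

```text
((np.float64(345.530303030303), np.float64(241.79924242424244)), array([ 539.77, -149.56]), 49, array([54.28, 95.65]), np.float64(-18.081600728027016))
slide mm [14.45 -0.7   0.3 ] roll 9.020890452404728e-05 yaw -3.4999097910954733 zaxis [ 0. -0. -1.] pos [ 567.54 -147.82  222.28] q6 1.4882457568454468 F [1.39 0.69 6.22] w -0.1131341564873662 t 6.8
```

```bash
cat > front.py <<'E'
from plan import *
def front(p,F=TR,z=49,yr=(-20,20)):
    hsv=cv2.cvtColor(p["img"],cv2.COLOR_RGB2HSV)
    m=(hsv[...,0]>14)&(hsv[...,0]<32)&(hsv[...,1]>110)&(hsv[...,2]>70)
    v,u=np.nonzero(m);W=np.array([at_z(p,(a,b),z)[:2] for a,b in zip(u,v)])
    a=np.radians(F[1]);d=W-F[0];x=d@[np.cos(a),np.sin(a)];y=d@[-np.sin(a),np.cos(a)]
    k=(abs(x)<160)&(abs(y)<45);x,y=x[k],y[k]
    out=[np.min(x[(y>l)&(y<l+5)]) if ((y>l)&(y<l+5)).any() else np.nan for l in range(yr[0],yr[1],5)]
    return np.round(np.nanmedian(out),1),np.round(out,1),np.round(np.percentile(y,[1,99]),1)
E
python3 - <<'E'
from front import *
for n,b in(("scene","s3"),("top","t3")):
    p=get_image(n);print(n,front(p))
    for f in(b,n+"1"):
        q=dict(p);q["img"]=cv2.imread(f"pics/{f}.png")[...,::-1].copy();print(f,front(q))
E
```

```text
scene (np.float64(-68.8), array([-68.4, -69.5, -68.8, -68.1, -69.2, -68.5, -69.5, -68.9]), array([-42.2,  25.3]))
s3 (np.float64(-68.5), array([-68.4, -67.8, -68.8, -68.1, -69.2, -68.5, -67.8, -68.9]), array([-42.2,  25.3]))
scene1 (np.float64(-54.3), array([-54.5, -53.1, -54.8, -53.4, -55.1, -53.8, -54.8, -54.1]), array([-41.2,  25.4]))
top (np.float64(-65.5), array([-65.5, -65.9, -66.1, -66.7, -64.4, -64.9, -65.1, -65.5]), array([-27.5,  26.1]))
t3 (np.float64(-65.5), array([-65.5, -65.9, -66.1, -66.7, -64.4, -64.9, -65.1, -65.5]), array([-27.4,  26.1]))
top1 (np.float64(-51.2), array([-51.9, -52.3, -50. , -50.4, -50.6, -51. , -51.4, -51.9]), array([-27.8,  25.6]))
```

The blank follows the fingertip without slip (14.4 mm). About 47 mm remain.

Call:
carry_out(slide=[[-0.002,0,0],[-0.005,0,0],[-0.008,0,0],[-0.011,0,0],[-0.014,0,0],[-0.017,0,0],[-0.02,0,0],[-0.023,0,0]], roll=[0,0,0,0,0,0,0,0], claw=[0,0,0,0,0,0,0,0])

```text
clock: 7.9
position: [544.7, -146.4, 222.3]
ee_rot: [1.0, -0.03, 0.001, 0.0]
contact_force: [1.6, -0.2, 4.6]
gripper_width: -0.0
grasp_force: 2.7
```

Call:
carry_out(slide=[[-0.003,0,0],[-0.006,0,0],[-0.009,0,0],[-0.012,0,0],[-0.015,0,0],[-0.018,0,0],[-0.0195,0,0],[-0.0195,0,0]], roll=[0,0,0,0,0,0,0,0], claw=[0,0,0,0,0,0,0,0])

```text
clock: 8.9
position: [525.2, -145.2, 222.3]
ee_rot: [1.0, -0.03, 0.001, 0.0]
contact_force: [1.4, -0.5, 5.6]
gripper_width: -0.2
grasp_force: 3.0
```

```bash
python3 - <<'E'
from front import *
for n in("scene","top"): print(n,front(get_image(n)))
plan([582,-148,222],-3.5)
E
```

```text
scene (np.float64(-111.2), array([-109.9, -111.6, -110.4, -111.5, -111. , -112.1, -111.5, -110.9]), array([-42.2,  25.3]))
top (np.float64(-108.3), array([-108.8, -109. , -107. , -107.4, -107.8, -108.2, -108.4, -108.8]), array([-27.6,  26.1]))
slide mm [56.87 -0.66  0.35] roll 0.005304860907969555 yaw -3.4946951390920282 zaxis [ 0. -0. -1.] pos [ 525.19 -145.19  222.26] q6 1.4815328176605833 F [1.19 0.22 6.5 ] w -0.2669734562533925 t 9.0
```

Call:
carry_out(slide=[[-0.0015,0,0],[-0.003,0,0],[-0.0043,0,0],[-0.0043,0,0],[-0.0043,0,-0.0006],[-0.0043,0,-0.0015],[-0.0043,0,-0.01],[-0.0043,0,-0.03]], roll=[0,0,0,0,0,0,0,0], claw=[0,0,0,0,0,0,0,0])

```text
clock: 10.0
position: [519.8, -145.0, 250.9]
ee_rot: [1.0, -0.031, -0.002, -0.0]
contact_force: [0.5, 0.2, 0.8]
gripper_width: -0.3
grasp_force: 0.0
```

Call:
carry_out(slide=[[0.03,0,-0.03],[0.09,0,-0.05],[0.13,0,-0.06],[0.13,0,-0.06]], roll=[0,0,0,0], claw=[0,0.0854,0.0854,0.0854])

```text
clock: 10.5
position: [652.2, -153.0, 311.7]
ee_rot: [1.0, -0.031, 0.001, -0.0]
contact_force: [-1.3, 0.6, -0.1]
gripper_width: 54.3
grasp_force: 0.0
```

```bash
python3 - <<'E'
from front import *
P={n:get_image(n) for n in("scene","top")}
for n,p in P.items(): print(n,front(p),blank(p,proj(p,(502,-144,48)),49)); save(p,n+"4.png")
a=P["top"]["img"][170:270,290:410];b=P["scene"]["img"][200:300,280:400]
cv2.imwrite("pics/c4.png",np.vstack([cv2.resize(i,(360,300),interpolation=3) for i in(a,b)])[...,::-1])
plan([582,-148,222],-3.5)
E
```

```text
scene (np.float64(-117.1), array([-117.7, -117.2, -116.6, -117.7, -117.1, -116. , -117.1, -116.5]), array([-40.3,  25.3])) ((np.float64(335.42857142857144), np.float64(249.86648865153538)), array([ 503.2, -144.6]), 49, array([ 55.4 , 109.83]), np.float64(-3.0453932932281957))
top (np.float64(-113.7), array([-114.2, -114.6, -112.3, -112.7, -113.1, -113.5, -113.9, -114.1]), array([-27.5,  25.9])) ((np.float64(345.9181360201511), np.float64(229.01133501259446)), array([ 506.39, -143.61]), 49, array([ 54.65, 108.17]), np.float64(-4.042084443943034))
slide mm [-67.54  -0.63  88.86] roll -0.04067342121571471 yaw -3.5406734212157183 zaxis [-0.  0. -1.] pos [ 649.63 -152.86  310.66] q6 1.4988649199822492 F [ 0.15  0.21 -0.03] w 68.64759409433017 t 10.6
```

View pics/c4.png

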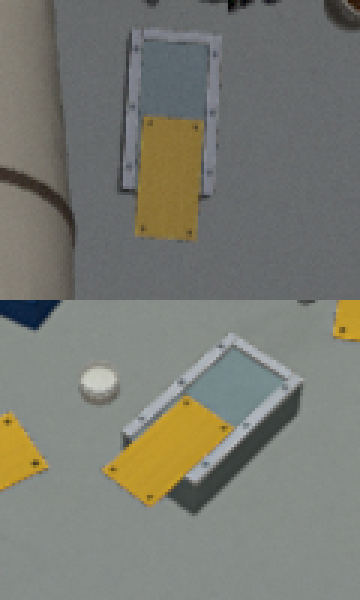

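The blank lies flat and square, overhanging the lip by about 41 mm. Next I'll move over the overhanging end.

Call:
carry_out(slide=[[-0.04,0,0],[-0.08,0,0],[-0.12,0,0],[-0.16,0,0],[-0.182,0,0.02],[-0.182,0,0.05],[-0.182,0,0.05],[-0.182,0,0.05]], roll=[0,0,0,0,0,0,0,0], claw=[0.0854,0.0854,0.0854,0.0854,0.0854,0.0854,0.0854,0.0854])

```text
clock: 11.6
position: [468.7, -141.8, 262.5]
ee_rot: [1.0, -0.03, 0.0, 0.0]
contact_force: [0.3, -0.5, 0.8]
gripper_width: 85.4
grasp_force: 0.0
```

```bash
python3 - <<'E'
from plan import *
plan([468,-141.3,199],-3.5)
E
```

```text
slide mm [-0.74 -0.47 63.5 ] roll 0.0053748464138152485 yaw -3.494625153586186 zaxis [ 0. -0. -1.] pos [ 468.67 -141.8   262.5 ] q6 1.4707122423158159 F [ 0.3  -0.48  0.81] w 85.38542486753738 t 11.6
```

Call:
carry_out(slide=[[-0.0007,-0.0005,0.01],[-0.0007,-0.0005,0.02],[-0.0007,-0.0005,0.03],[-0.0007,-0.0005,0.04],[-0.0007,-0.0005,0.05],[-0.0007,-0.0005,0.06],[-0.0007,-0.0005,0.0635],[-0.0007,-0.0005,0.0635]], roll=[0,0,0,0,0,0,0,0], claw=[0.0854,0.0854,0.0854,0.0854,0.0854,0.0854,0.075,0.065])

```text
clock: 12.6
position: [468.1, -141.2, 198.0]
ee_rot: [1.0, -0.031, -0.0, 0.0]
contact_force: [0.3, -1.2, 0.3]
gripper_width: 65.3
grasp_force: 0.0
```

Call:
carry_out(slide=[[0,0,0],[0,0,0],[0,0,0],[0,0,0]], roll=[0,0,0,0], claw=[0.063,0.062,0.061,0.06])

```text
clock: 13.1
position: [468.1, -141.2, 198.4]
ee_rot: [1.0, -0.031, 0.0, -0.0]
contact_force: [-0.1, -0.4, 0.4]
gripper_width: 60.3
grasp_force: 0.0
```

```bash
python3 - <<'E'
from plan import *
P={n:get_image(n) for n in("scene","top")}
plan([468,-141.3,199],-3.5)
a=P["top"]["img"][180:280,290:410];b=P["scene"]["img"][190:310,260:404]
cv2.imwrite("pics/c5.png",np.hstack([cv2.resize(a,(384,320),interpolation=3),cv2.resize(b,(384,320),interpolation=3)])[...,::-1])
E
```

```text
slide mm [-0.02  0.08 -0.71] roll -0.013093175047842465 yaw -3.513093175047846 zaxis [ 0. -0. -1.] pos [ 468.02 -141.23  198.29] q6 1.4695170905908286 F [-0.14 -0.31  0.28] w 59.96401097467308 t 13.2
```

View pics/c5.png

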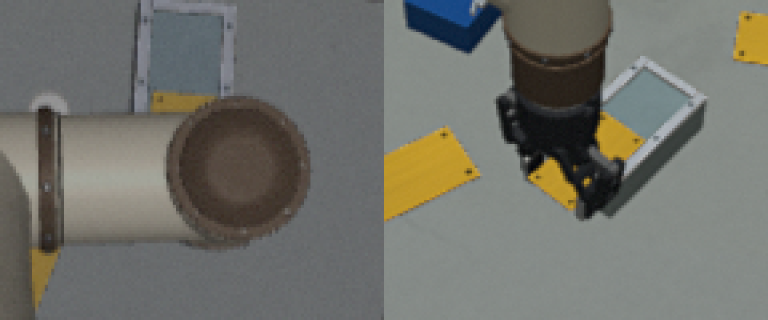

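The fingers straddle the overhanging end in front of the lip. Closing gradually.

Call:
carry_out(slide=[[0,0,0],[0,0,0],[0,0,0],[0,0,0],[0,0,0]], roll=[0,0,0,0,0], claw=[0.0593,0.0587,0.058,0.0575,0.057])

```text
clock: 13.82
position: [468.0, -141.2, 198.2]
ee_rot: [1.0, -0.031, 0.0, 0.0]
contact_force: [0.1, -0.4, -0.9]
gripper_width: 56.8
grasp_force: 0.0
```

```bash
python3 - <<'E'
from plan import *
for i in range(3): plan([468,-141.3,199],-3.5);get_image("top")
E
```

```text
slide mm [-0.04  0.07 -0.77] roll -0.017440097751261874 yaw -3.517440097751265 zaxis [ 0. -0. -1.] pos [ 468.04 -141.23  198.23] q6 1.4694572460054927 F [ 0.15 -0.36 -0.9 ] w 56.8003017178434 t 13.825
slide mm [-0.01  0.08 -0.81] roll -0.01320154331079948 yaw -3.5132015433107955 zaxis [-0. -0. -1.] pos [ 468.02 -141.22  198.19] q6 1.4695293031712942 F [-0.38  0.06 -0.47] w 57.11637028159849 t 13.875
slide mm [-0.04  0.09 -0.78] roll -0.013513102406946587 yaw -3.5135131024069444 zaxis [ 0. -0. -1.] pos [ 468.05 -141.22  198.22] q6 1.4695007692548396 F [-0.4  -0.79  0.14] w 57.585249922589995 t 13.925
```

Call:
carry_out(slide=[[0,0,0],[0,0,0],[0,0,0],[0,0,0],[0,0,0],[0,0,0]], roll=[0,0,0,0,0,0], claw=[0.0565,0.056,0.055,0.053,0.05,0.05])

```text
clock: 14.72
position: [468.0, -141.3, 198.4]
ee_rot: [1.0, -0.031, 0.0, 0.0]
contact_force: [-0.7, -0.1, 2.4]
gripper_width: 54.0
grasp_force: 62.3
```

Call:
carry_out(slide=[[0,0,-0.0006],[0,0,-0.0015],[0,0,-0.003],[0,0,-0.007],[0,0,-0.014],[0,0,-0.024],[0,0,-0.034],[0,0,-0.034]], roll=[0,0,0,0,0,0,0,0], claw=[0.05,0.05,0.05,0.05,0.05,0.05,0.05,0.05])

```text
clock: 15.72
position: [468.4, -141.2, 233.4]
ee_rot: [1.0, -0.031, 0.001, -0.0]
contact_force: [0.2, -0.6, -1.3]
gripper_width: 53.8
grasp_force: 63.0
```

```bash
python3 - <<'E'
from plan import *
P={n:get_image(n) for n in("scene","top")}
g=fr(FX,-26-37-45,0);print(g);plan([*g,240],8.1)
b=P["scene"]["img"][190:300,270:402]
for n,p in P.items():save(p,n+"6.png")
cv2.imwrite("pics/c6.png",cv2.resize(b,(660,550),interpolation=3)[...,::-1])
E
```

```text
[495.08  95.48]
slide mm [  12.56 -237.93   -7.56] roll -11.626399917535423 yaw -3.5263999175354273 zaxis [ 0.  0. -1.] pos [ 467.91 -141.22  232.39] q6 1.469488717316435 F [-1.55 -0.56 -0.71] w 53.79228392755366 t 15.825
```

View pics/c6.png

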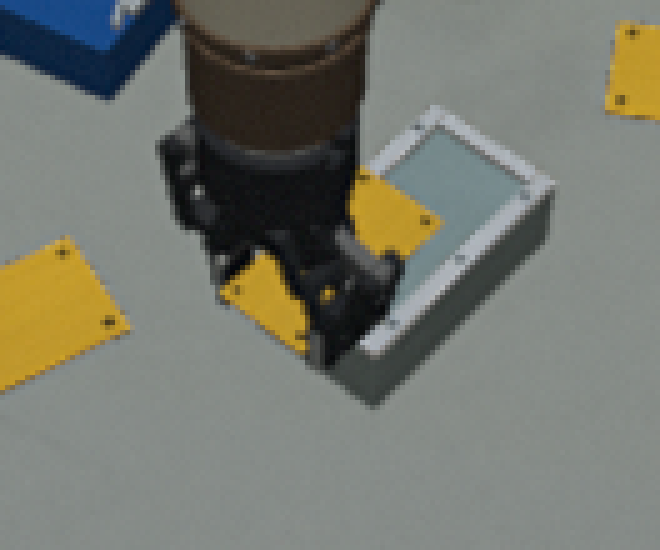

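Blank is held flat and clear of the tray. Carry it to the fixture's front.

Call:
carry_out(slide=[[0,-0.01,0],[0,-0.03,0],[0,-0.06,0],[0,-0.09,0],[0,-0.12,0],[0,-0.15,0],[0,-0.18,0],[-0.001,-0.205,0]], roll=[0,0,-2,-4,-6,-8,-10,-11.6], claw=[0.05,0.05,0.05,0.05,0.05,0.05,0.05,0.05])

```text
clock: 16.82
position: [479.4, 65.1, 231.9]
ee_rot: [0.997, 0.071, -0.0, 0.0]
contact_force: [-0.8, -0.6, -0.6]
gripper_width: 53.8
grasp_force: 63.0
```

```bash
python3 - <<'E'
from plan import *
g=fr(FX,-122,0);print(g);plan([*g,233],8.1)
E
```

```text
[481.22  93.51]
slide mm [  5.83 -27.87  -1.13] roll 0.09315059328349662 yaw 8.193150593283498 zaxis [-0. -0. -1.] pos [479.42  65.09 231.88] q6 1.242255585611445 F [-0.76 -0.57 -0.57] w 53.768202100419444 t 16.825
```

Call:
carry_out(slide=[[0.002,-0.01,0],[0.005,-0.022,0],[0.0058,-0.0278,0],[0.0058,-0.0278,0],[0.0058,-0.0278,0]], roll=[0,0,0,0,0], claw=[0.05,0.05,0.05,0.05,0.05])

```text
clock: 17.45
position: [481.3, 91.3, 232.2]
ee_rot: [0.998, 0.07, -0.0, 0.0]
contact_force: [0.1, -0.5, -0.2]
gripper_width: 53.7
grasp_force: 63.0
```

```bash
python3 - <<'E'
from plan import *
P={n:get_image(n) for n in("scene","top")}
g=fr(FX,-122,0);plan([*g,233],8.1)
a=P["top"]["img"][160:260,210:330];b=P["scene"]["img"][160:280,220:364]
for n,p in P.items():save(p,n+"7.png")
cv2.imwrite("pics/c7.png",np.hstack([cv2.resize(a,(400,333),interpolation=3),cv2.resize(b,(400,333),interpolation=3)])[...,::-1])
for n,p in P.items():
    hsv=cv2.cvtColor(p["img"],cv2.COLOR_RGB2HSV);X=cloud(p)
    m=(hsv[...,0]>14)&(hsv[...,0]<32)&(hsv[...,1]>110)&(hsv[...,2]>70)&(X[...,2]>60)&(X[...,2]<100)
    d=X[m][:,:2]-FX[0];a=np.radians(FX[1]);x=d@[np.cos(a),np.sin(a)];y=d@[-np.sin(a),np.cos(a)];z=X[m][:,2]
    k=(x>-150)&(x<0);x,y,z=x[k],y[k],z[k]
    print(n,len(x),"x",np.percentile(x,[1,99]),"y",np.percentile(y,[1,99]),"z fit",np.linalg.lstsq(np.c_[np.ones(len(x)),x+85,y],z,rcond=None)[0])
    for l in range(-130,-20,8):
        q=(x>l)&(x<l+8)
        if q.sum()>3: print(l,q.sum(),y[q].min(),y[q].max(),np.median(z[q]))
E
```

```text
slide mm [ 0.16 -2.17 -0.81] roll -0.05931938239700685 yaw 8.040680617602986 zaxis [-0. -0. -1.] pos [481.36  91.34 232.19] q6 1.1914070815889681 F [ 0.6   0.96 -1.2 ] w 54.050173179955564 t 17.55
scene 272 x [-140.1   -31.73] y [-29.67  25.97] z fit [81.65 -0.   -0.01]
-130 38 -19.992125857621687 25.92805136033159 82.57097253316317
-122 26 -13.295333650680483 25.872359953521922 82.50899745850165
-114 19 -4.255764824349029 25.25554882414235 81.9255239253323
-106 5 -10.967461347828227 23.637876867437868 81.55389534401388
-58 17 -31.819777990244916 7.499941263424217 81.75477763652748
-50 37 -29.58861830749236 20.37313388456714 81.11784303290676
-42 46 -28.35279629719073 24.41568118007943 81.14711883367715
-34 11 -29.525020952076346 21.519689865017554 81.59870233015238
top 136 x [-85.38 -30.21] y [-29.79   3.23] z fit [80.79 -0.   -0.02]
-82 6 -29.23514787876126 -26.27783391130457 80.02115497498346
-74 10 -29.778275090170737 -22.272640243071084 81.96741367651435
-66 14 -28.55483669801206 -17.618320789941478 81.15113350992743
-58 19 -29.290352764510555 -13.339560012150464 81.0768979372607
-50 30 -30.050241727418623 -3.9586241723956466 81.00847536647751
-42 35 -28.38633319993242 3.242361991009412 80.74901186983197
-34 19 -28.435998069885397 5.9255363966961525 80.53972269917404
```

View pics/c7.png

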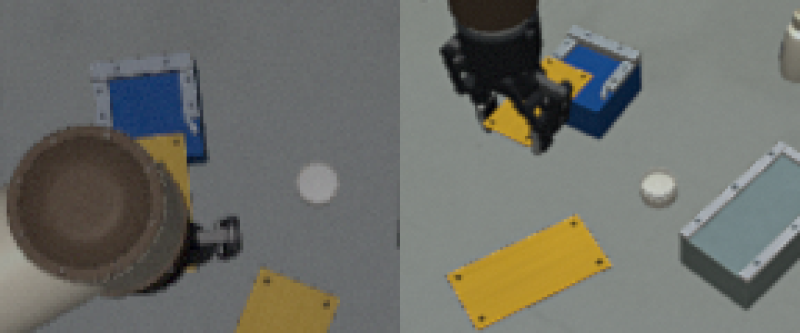

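Call:
carry_out(slide=[[0,-0.0022,0.008],[0,-0.0022,0.016],[0,-0.0022,0.022],[0,-0.0022,0.027],[0,-0.0022,0.03],[0,-0.0022,0.032],[0,-0.0022,0.033],[0,-0.0022,0.033]], roll=[0,0,0,0,0,0,0,0], claw=[0.05,0.05,0.05,0.05,0.05,0.05,0.05,0.05])

```text
clock: 18.55
position: [481.1, 94.0, 199.3]
ee_rot: [0.998, 0.07, 0.0, -0.0]
contact_force: [-0.0, -0.1, -1.2]
gripper_width: 53.9
grasp_force: 63.0
```

```bash
python3 - <<'E'
from plan import *
g=fr(FX,-63,0);plan([*g,197],8.1)
E
```

```text
slide mm [59.01  0.44  2.29] roll -0.016207190100558932 yaw 8.083792809899437 zaxis [ 0.  0. -1.] pos [481.14  93.96 199.28] q6 1.1869597753752792 F [-0.02 -0.14 -1.19] w 53.92157266768509 t 18.55
```

Call:
carry_out(slide=[[0.002,0.0004,0],[0.004,0.0004,0],[0.006,0.0004,0],[0.008,0.0004,0],[0.01,0.0004,0],[0.012,0.0004,0],[0.014,0.0004,0],[0.015,0.0004,0]], roll=[0,0,0,0,0,0,0,0], claw=[0.05,0.05,0.05,0.05,0.05,0.05,0.05,0.05])

```text
clock: 19.55
position: [496.2, 95.7, 199.2]
ee_rot: [0.998, 0.07, 0.0, 0.0]
contact_force: [-0.7, -0.7, -0.2]
gripper_width: 53.8
grasp_force: 63.0
```

Call:
carry_out(slide=[[0.001,0,0],[0.002,0,0],[0.003,0,0],[0.004,0,0],[0.005,0,0],[0.006,0,0],[0.007,0,0],[0.008,0,0]], roll=[0,0,0,0,0,0,0,0], claw=[0.05,0.05,0.05,0.05,0.05,0.05,0.05,0.05])

```text
clock: 20.55
position: [504.0, 96.8, 199.2]
ee_rot: [0.998, 0.071, 0.0, -0.0]
contact_force: [-0.3, 0.4, -0.3]
gripper_width: 53.7
grasp_force: 63.0
```

```bash
python3 - <<'E'
from plan import *
g=fr(FX,-63,0);plan([*g,197],8.1)
p=get_image("scene");save(p,"s8.png");t=get_image("top")
cv2.imwrite("pics/c8.png",np.hstack([cv2.resize(i,(400,300),interpolation=3) for i in(p["img"][155:245,230:350],t["img"][165:240,220:320])])[...,::-1])
E
```

```text
slide mm [35.96  0.06  2.22] roll -0.01407140162405085 yaw 8.085928598375956 zaxis [ 0.  0. -1.] pos [504.02  96.82 199.22] q6 1.2055026921985432 F [-0.34  0.42 -0.26] w 53.69418487073899 t 20.55
```

View pics/c8.png

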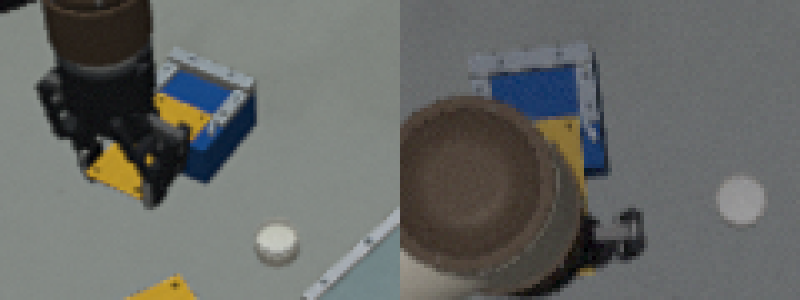

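The tail is entering between the rails with no contact force. Continue.

Call:
carry_out(slide=[[0.001,0,0],[0.002,0,0],[0.003,0,0],[0.004,0,0],[0.005,0,0],[0.006,0,0],[0.007,0,0],[0.008,0,0]], roll=[0,0,0,0,0,0,0,0], claw=[0.05,0.05,0.05,0.05,0.05,0.05,0.05,0.05])

```text
clock: 21.65
position: [511.9, 97.9, 199.2]
ee_rot: [0.998, 0.071, -0.0, 0.0]
contact_force: [0.3, 0.4, -0.1]
gripper_width: 53.5
grasp_force: 63.0
```

Call:
carry_out(slide=[[0.0015,0,0],[0.003,0,0],[0.0045,0,0],[0.006,0,0],[0.0075,0,0],[0.009,0,0],[0.0105,0,0],[0.012,0,0]], roll=[0,0,0,0,0,0,0,0], claw=[0.05,0.05,0.05,0.05,0.05,0.05,0.05,0.05])

```text
clock: 22.65
position: [523.8, 99.6, 199.2]
ee_rot: [0.998, 0.07, -0.0, -0.0]
contact_force: [-0.9, 0.3, 0.0]
gripper_width: 54.0
grasp_force: 63.0
```

Call:
carry_out(slide=[[0.001,0,0],[0.002,0,0],[0.003,0,0],[0.004,0,0],[0.005,0,0],[0.006,0,0],[0.0065,0,0],[0.0065,0,0]], roll=[0,0,0,0,0,0,0,0], claw=[0.05,0.05,0.05,0.05,0.05,0.05,0.05,0.05])

```text
clock: 23.65
position: [530.2, 100.5, 199.2]
ee_rot: [0.998, 0.07, -0.0, 0.0]
contact_force: [0.2, -0.2, -0.8]
gripper_width: 53.6
grasp_force: 63.0
```

Call:
carry_out(slide=[[0,0,0.0003],[0,0,0.0006],[0,0,0.0009],[0,0,0.0012],[0,0,0.0012]], roll=[0,0,0,0,0], claw=[0.05,0.05,0.05,0.05,0.05])

```text
clock: 24.28
position: [530.2, 100.5, 198.0]
ee_rot: [0.998, 0.071, -0.0, 0.0]
contact_force: [0.8, 0.2, -1.0]
gripper_width: 53.7
grasp_force: 63.0
```

Call:
carry_out(slide=[[0,0,0.0003],[0,0,0.0006],[0,0,0.0006]], roll=[0,0,0], claw=[0.05,0.05,0.05])

```text
clock: 24.65
position: [530.2, 100.5, 197.4]
ee_rot: [0.998, 0.07, 0.0, -0.0]
contact_force: [-0.6, -0.4, -0.6]
gripper_width: 53.9
grasp_force: 63.1
```

Call:
carry_out(slide=[[0,0,0.0003],[0,0,0.0005],[0,0,0.0005]], roll=[0,0,0], claw=[0.05,0.05,0.05])

```text
clock: 25.02
position: [530.2, 100.5, 197.1]
ee_rot: [0.998, 0.071, 0.0, -0.0]
contact_force: [-0.9, -1.0, 1.2]
gripper_width: 53.7
grasp_force: 63.2
```

```bash
python3 - <<'E'
from plan import *
z=[]
for i in range(6): z.append(np.r_[read_state()["contact_force"],read_state()["wrist_torque"]*10]);get_image("top")
print(np.mean(z,0))
E
```

```text
[-0.54 -0.34  1.36 -0.25  0.95  0.03]
```

Light deck contact (~2 N). Ease up 0.2 mm and advance at 5 mm/s to the stop.

Call:
carry_out(slide=[[0.0006,0,-0.0002],[0.0012,0,-0.0002],[0.0018,0,-0.0002],[0.0024,0,-0.0002],[0.003,0,-0.0002],[0.0036,0,-0.0002],[0.0042,0,-0.0002],[0.0048,0,-0.0002]], roll=[0,0,0,0,0,0,0,0], claw=[0.05,0.05,0.05,0.05,0.05,0.05,0.05,0.05])

```text
clock: 26.32
position: [535.0, 101.2, 197.1]
ee_rot: [0.998, 0.071, -0.0, 0.0]
contact_force: [-0.5, -0.5, 1.6]
gripper_width: 53.7
grasp_force: 63.2
```

Call:
carry_out(slide=[[0.0006,0,0],[0.0012,0,0],[0.0018,0,0]], roll=[0,0,0], claw=[0.05,0.05,0.05])

```text
clock: 26.7
position: [536.8, 101.5, 197.1]
ee_rot: [0.998, 0.071, 0.0, -0.0]
contact_force: [-0.8, 0.5, 2.0]
gripper_width: 54.1
grasp_force: 63.2
```

Call:
carry_out(slide=[[0.0005,0,0],[0.001,0,0],[0.0015,0,0]], roll=[0,0,0], claw=[0.05,0.05,0.05])

```text
clock: 27.08
position: [538.2, 101.7, 197.2]
ee_rot: [0.998, 0.07, 0.0, 0.0]
contact_force: [-1.3, 0.6, 2.2]
gripper_width: 53.7
grasp_force: 63.2
```

Call:
carry_out(slide=[[0.0005,0,0],[0.001,0,0]], roll=[0,0], claw=[0.05,0.05])

```text
clock: 27.32
position: [538.9, 101.7, 197.1]
ee_rot: [0.998, 0.07, -0.001, 0.0]
contact_force: [-3.8, -0.1, 3.9]
gripper_width: 54.0
grasp_force: 63.3
```

Call:
carry_out(slide=[[0.0004,0,0],[0.0004,0,0]], roll=[0,0], claw=[0.05,0.05])

```text
clock: 27.58
position: [539.0, 101.7, 197.0]
ee_rot: [0.998, 0.07, -0.001, 0.0]
contact_force: [-4.3, 0.4, 4.4]
gripper_width: 53.8
grasp_force: 63.4
```

Call:
carry_out(slide=[[0.0004,0,0],[0.0004,0,0],[0.0004,0,0],[0.0004,0,0],[0.0004,0,0],[0.0004,0,0]], roll=[0,0,0,0,0,0], claw=[0.05,0.055,0.058,0.061,0.064,0.067])

```text
clock: 28.32
position: [540.2, 101.9, 197.1]
ee_rot: [0.998, 0.07, 0.0, -0.0]
contact_force: [-0.2, -0.6, -0.0]
gripper_width: 66.8
grasp_force: 0.0
```

```bash
python3 - <<'E'
from plan import *
g=fr(FX,-63,0);plan([*g,197],8.1)
E
```

```text
slide mm [-0.54  0.03  0.06] roll -0.021226121227371664 yaw 8.078773878772633 zaxis [ 0.  0. -1.] pos [540.15 101.93 197.06] q6 1.2302147542233557 F [-0.18 -0.62 -0.02] w 66.81475850936295 t 28.325
```

Call:
carry_out(slide=[[0,0,0],[0,0,0],[0,0,-0.01],[0,0,-0.03],[0,0,-0.06],[0,0,-0.1],[0,0,-0.15],[0,0,-0.18]], roll=[0,0,0,0,0,0,0,0], claw=[0.08,0.08,0.08,0.08,0.08,0.08,0.08,0.08])

```text
clock: 29.32
position: [540.0, 101.9, 380.8]
ee_rot: [0.997, 0.071, 0.002, -0.001]
contact_force: [0.7, -0.6, -1.2]
gripper_width: 80.1
grasp_force: 0.0
```

Call:
carry_out(slide=[[0,-0.03,0],[0,-0.07,0],[0,-0.11,0],[0,-0.15,0],[0,-0.19,0],[0,-0.22,0],[0,-0.22,0],[0,-0.22,0]], roll=[0,0,0,0,0,0,0,0], claw=[0.08,0.08,0.08,0.08,0.08,0.08,0.08,0.08])

```text
clock: 30.32
position: [508.9, 319.2, 377.4]
ee_rot: [0.998, 0.07, -0.0, 0.0]
contact_force: [-0.5, -0.7, 0.2]
gripper_width: 80.0
grasp_force: 0.0
```

```bash
python3 - <<'E'
from front import *
P={n:get_image(n) for n in("scene","top")}
c=fr(FX,-26);print("expected",c,read_state()["position"])
for n,p in P.items():
    save(p,n+"9.png")
    try: print(n,blank(p,proj(p,(*c,47)),47)); print(front(p,FX,47)); 
    except Exception as e: print(n,e)
    X=cloud(p)
    for x in(-70,-50,-30,-10,10,22): 
        u,v=np.round(proj(p,(*fr(FX,x),47))).astype(int);print(x,np.nanmedian(X[v-1:v+2,u-1:u+2,2]),end="; ")
a=P["top"]["img"][160:250,200:320];b=P["scene"]["img"][155:245,220:340]
cv2.imwrite("pics/c9.png",np.hstack([cv2.resize(i,(400,300),interpolation=3) for i in(a,b)])[...,::-1])
E
```

```text
expected [576.26 107.04] [509.13 318.76 377.44]
scene ((np.float64(281.2490909090909), np.float64(190.88545454545454)), array([573.58, 106.14]), 47, array([ 56.08, 111.5 ]), np.float64(9.251444023446618))
(np.float64(-81.8), array([-81.7, -81.4, -82.8, -82.5, -80.8, -82.2, -81.9, -81.6]), array([-28. ,  27.1]))
-70 47.367810604239594; -50 46.39543375557935; -30 48.50519674387078; -10 47.90590301506313; 10 48.40358738917428; 22 46.78003984156703; top ((np.float64(254.77237851662403), np.float64(201.86061381074168)), array([577.41, 106.7 ]), 47, array([ 54.43, 109.66]), np.float64(7.817830308411447))
(np.float64(-77.6), array([-77.8, -77.4, -76.7, -78.8, -78.1, -77.4, -76.7, -78.8]), array([-27.2,  26. ]))
-70 46.75334016144416; -50 46.86537394889672; -30 45.75457316609845; -10 45.86870363115827; 10 46.25684425759209; 22 46.35282070125231;
```

View pics/c9.png

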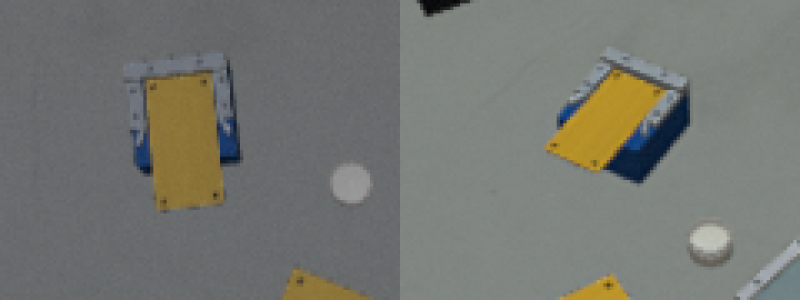

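```bash
python3 - <<'E'
from plan import *
im=cv2.imread("pics/top9.png")[...,::-1]
p=get_image("top")
for y in(-15,0,15):
    a,b=proj(p,(*fr(FX,20,y),47)),proj(p,(*fr(FX,40,y),47))
    L=[im[int(round(v)),int(round(u))] for u,v in np.linspace(a,b,9)];print(y,[tuple(map(int,c)) for c in L])
for n in("scene","top"):
    q=get_image(n)
    for t in("gem_jar","bottle","cup","stone_tester"):print(n,t,[np.round(r["at"],1) for r in place_of(q,t)[:1]])
E
```

```text
-15 [(139, 114, 56), (139, 115, 55), (139, 115, 55), (137, 113, 52), (99, 82, 44), (85, 85, 81), (109, 111, 119), (109, 114, 122), (108, 114, 123)]
0 [(140, 114, 58), (137, 114, 56), (141, 118, 61), (127, 106, 57), (85, 74, 50), (85, 74, 50), (98, 102, 112), (113, 119, 127), (111, 117, 126)]
15 [(140, 117, 58), (138, 115, 54), (139, 115, 57), (143, 118, 58), (102, 87, 56), (98, 102, 105), (112, 116, 126), (112, 117, 126), (112, 117, 126)]
scene gem_jar [array([312.4, 232.5])]
scene bottle [array([360.1, 186. ])]
scene cup [array([433.1, 252.5])]
scene stone_tester [array([204.9, 206.7])]
top gem_jar [array([308. , 214.4])]
top bottle [array([308.7, 141.2])]
top cup [array([405.3, 171.4])]
top stone_tester [array([193.4, 256.2])]
```

No blue shows between the blank's tail and the stop: the colour goes straight from brass through the stop's shaded face to steel. The bystanders are where they were.

```bash
python3 -c "
from bench import *
print(job_done())"
```

```text
the job is handed in; nothing more can be done
None
```

The brass blank lies flat in the blue fixture's channel against the end stop, released and with the arm clear; measured forces on it stayed under about 7 N apart from the grip itself, the bystanders did not move, and I handed the job in at about 30 s (no verdict returned).

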